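# Empty the press die into the sliding-lid case

## Robot

A 7-joint arm with a two-finger parallel gripper is mounted at the origin on the work surface. World frame = base frame: x ahead of the robot, y to its left, z up, the work surface at z = 0. Lengths are in m, angles in rad, forces in N, time in s.
With the tool pointing down it reaches from about 0.4 to 0.875 m from the base axis. Payload 4.4 kg.
Tool frame: the origin (TCP) lies midway between the tips of the shut fingers; the grasp point (between the pads) lies 19 mm behind it; z points along the fingers, y is the line along which they close (so a half turn about z gives the same grasp; the last joint's range is limited). The gripper opens to 85 mm and grips with 20 to 120 N. Pads are 22 mm wide; open, the fingers measure 114 mm over their backs; the gripper's body (76 mm by 85 mm) begins 54 mm behind the grasp point. The pads swing forward as they close: fully open they stand 13 mm farther back than shut.
Start: joints at [1.099, 0.628, 0.038, 1.517, -0.027, 0.996, -0.02], TCP at [0.257, -0.597, 0.231] pointing down, gripper open.
Joint ranges: [-3.06, 3.06], [-0.37, 2.12], [-1.25, 1.32], [0.18, 2.47], [-1.1, 4.24], [0.23, 1.98], [-2.94, 2.94]. Speed limits (rad/s): [2.57, 2.57, 3.14, 3.14, 3.14, 3.14, 3.14].

## Interface

Orientations are given as a unit quaternion [w, x, y, z].
In Python, from rig import ctrl gives the robot as it stands. The module is installed in compiled form; this text tells all that it offers.
- The arm moves only by the shell command python3 -m crank 'ROWS' [OPENING] [FORCE]. ROWS is JSON, a list of rows, each a list of 4 numbers: the shift along the world's x, y, z as a fraction of full scale, then the turn about the world's z as a fraction of full scale. A call has 1 to 10 rows; each row is the pose to reach, as a shift and turn from the pose commanded when the call began, turning the shorter way round; what a row does not reach only later rows make up. Full scale, the value 1, is 20 cm for a shift and 180 degrees for a turn. A row lasts 1/10 s, in which the tool goes at most 50 mm and 8.59 degrees, less where a joint would pass 70% of its speed; a pose out of reach is approached as far as the arm can. A call with a number of a shift or a turn outside -1 to 1 is refused whole. A call with a gripper value outside its range is refused whole. OPENING is the opening, from -1 (shut) to 1 (fully open), set as the call begins (- or left out, the last holds). The fingers move at their own pace and stop on an object; FORCE is the grip in N (left out, the last holds). Time passes only in rows, so rows that repeat a pose let the fingers close. It gives the time, the measured TCP pose, the force, the opening and the grip force at its end, in the units of the state.
- ctrl.observe(): the state, without advancing time (a new reading comes with each control period).
- ctrl.capture(name): name is "scene" or "top"; returns a dict with "img" (480x640x3 uint8, blue, green, red), "range_z" (480x640 float32, m along the optical axis (not along the pixel's ray), 0 where there is no reading), "intrinsics" (3x3 intrinsics, pixels), "origin" and "orientation" of the camera in the world. Camera axes: x right, y down, z forward; pixel columns grow to the right and rows downward; lengths in m; the calibration is good to about 2 mm. A picture is of the moment at which its call begins.
- ctrl.close_job(): hands the job in; it is judged then, once.
The state is a dict: "clock": time; "joint_positions": joint angles; "joint_vel": joint speeds; "joint_efforts": joint torques, N m; "tool_pos": TCP position; "orientation": TCP orientation; "force": force on the tool from outside, world axes, zero at the start; "torque": the same for the moment, N m; "width": opening from 0.0 (shut) to 1.0 (fully open); "grasp_force": force on a finger pad.
Only numpy, scipy, OpenCV 4.12 (cv2) and the standard library are available. Lean on these libraries where they do the work, as an engineer would, in place of code of your own. Each camera call takes 0.05 s, during which the arm holds its last target. There are 200 camera calls.

## Task

Slide the lid out of the wooden case and lay it flat on the grey mat, then lift every pressed ornament out of the press die and lay each one flat in a pocket of its own in the case, carved face down and rib up. When all are in, slide the lid back into the case's grooves from the open end, all the way to the stop. Leave the gouges, mallet, glue, brush and mug where they are.

Things in the scene. Friction and masses are not known exactly. Their poses are not given: they have to be found in the camera images.
- ornament1: brown pressed ornament, loose, 140 g, one of 3 or 4 alike (None if absent). Lies in a die cavity, carved face down, rib up. Origin: centre of the carved underside; z up out of its back, x along its length. Relief 64 x 40 mm, z 0 to 8; plate 76 (x) x 52 (y), z 8 to 16; gripping rib on the back, 14 thick (x), 40 long (y), z 16 to 42, centred
- ornament2: brown pressed ornament, loose, 140 g, one of 3 or 4 alike (None if absent). Lies in a die cavity, carved face down, rib up. Origin: centre of the carved underside; z up out of its back, x along its length. Relief 64 x 40 mm, z 0 to 8; plate 76 (x) x 52 (y), z 8 to 16; gripping rib on the back, 14 thick (x), 40 long (y), z 16 to 42, centred
- ornament3: brown pressed ornament, loose, 140 g, one of 3 or 4 alike (None if absent). Lies in a die cavity, carved face down, rib up. Origin: centre of the carved underside; z up out of its back, x along its length. Relief 64 x 40 mm, z 0 to 8; plate 76 (x) x 52 (y), z 8 to 16; gripping rib on the back, 14 thick (x), 40 long (y), z 16 to 42, centred
- ornament4: brown pressed ornament, loose, 140 g, one of 3 or 4 alike (None if absent). Lies in a die cavity, carved face down, rib up. Origin: centre of the carved underside; z up out of its back, x along its length. Relief 64 x 40 mm, z 0 to 8; plate 76 (x) x 52 (y), z 8 to 16; gripping rib on the back, 14 thick (x), 40 long (y), z 16 to 42, centred
- die: fixed aluminium press die, 150 (x) x 204 (y) x 26 mm high, with 2 x 2 open cavities, each 58 (x) x 82 (y) mm, 14 mm deep (floor at z 12), centres at x +-33, y +-47 mm. Origin: centre of its underside, z up. Ornaments lie with their length along the die's y
- case: fixed open wooden case. Origin: centre of its underside, z up. Outside x -66 to 76, y +-102 mm, 69 high; inside 116 (x) x 164 (y) mm, with 2 x 2 blue-lined pockets, each 56 (x) x 80 (y) x 14 mm deep, floor at z 6, 4 mm dividers up to z 20. An ornament goes in with its length along the case's y, either way round. The open -x end, facing the robot, takes the lid
- pocket1 (a point): centre of the floor of a pocket of the case, at x -30, y -42, z 6 mm in the case's frame; turns with the case
- pocket2 (a point): centre of the floor of a pocket of the case, at x -30, y 42, z 6 mm in the case's frame; turns with the case
- pocket3 (a point): centre of the floor of a pocket of the case, at x 30, y -42, z 6 mm in the case's frame; turns with the case
- pocket4 (a point): centre of the floor of a pocket of the case, at x 30, y 42, z 6 mm in the case's frame; turns with the case
- mat: flat grey cloth-covered mat on the bench, 170 (x) x 220 (y) mm, 1 mm thick, fixed: where the lid is laid. Origin: its centre, z up
- lid_home (a point): where the lid's origin is when it is home in the case: 52 mm above the case's underside. The lid rests on the inner walls (tops at z 52 mm of the case), in grooves along both y sides: 11 mm high (z 52 to 63), 189 mm from side to side, under lips that reach in to y +-84 mm (z 63 to 69). It slides in towards the case's +x, to a stop 66 mm beyond this point
- lid: loose wooden lid of the case, slab 130 (x) x 184 (y) x 8 mm, 160 g, closing the case at first, up to 20 mm short of home; dark grip bar across its top centre, 16 mm thick (x), 70 long (y), z 8 to 34. Origin: centre of its underside, z up. Symmetric: either long edge may go first
- lid_grip (a point): centre of the top of the lid's grip bar, 34 mm above the lid's underside
- gouge1: loose carving gouge lying flat, pale wood handle, 210 mm long, 22 mm high, in front of the robot to its left; leave alone
- gouge2: loose carving gouge lying flat, red handle, 210 mm long, 22 mm high, in front of the robot to its right; leave alone
- mallet: loose wooden mallet lying on the far side of the bench, 250 mm long, head 110 x 70 x 50 mm high; leave alone
- glue: loose white glue bottle with orange cap, 60 mm wide, 150 mm high, far side; leave alone
- brush: loose brush lying on the far side, about 200 mm long; leave alone
- mug: loose blue mug, 80 mm wide, 90 mm high, far left; leave alone
There are look-alikes about, which are no part of the job. What is shaped like the ornament4 but purple or red is not meant.

How it is judged:
By the outcome, as a careful person would: the job done as asked, in the order asked, and still so for the second after the job is handed in, with the robot touching nothing.
Of ornament1, ornament2, ornament3, ornament4 only 3 to 4 are there at a start; the rules pass over those that are not, and their reading is None.
At some moment in a run one of ornament1, ornament2, ornament3, ornament4, lid may be knocked a few centimetres aside while the robot is not near it.
Once in a run the grip may slacken for a moment while it holds something.
It also fails if it takes over 210 s, if anything falls off the work surface, if the arm or the gripper's body presses on something with over 40 N, if the wrist force passes 120 N, or if a joint passes its speed limit or range.

## Working session

There is one attempt and no reset: what is moved stays moved. The work goes in short steps, Python scripts to look and compute and a shell command to move; the robot and the scene stay as the last step left them, time stands still between calls to the robot, and variables do not carry over. Pictures are saved under pics/ and viewed, at most 14 in all, crops included, and the job is handed in when it is done.

```bash
mkdir -p pics; cat > h.py <<'E'
import numpy as np, cv2
from scipy.spatial.transform import Rotation as R
from rig import ctrl
def cap(n):
    c=ctrl.capture(n); q=c["orientation"]; c["R"]=R.from_quat([q[1],q[2],q[3],q[0]]).as_matrix(); c["o"]=np.array(c["origin"]); c["K"]=np.array(c["intrinsics"]); return c
def cloud(c):
    v,u=np.mgrid[:480,:640]; z=c["range_z"]; K=c["K"]
    p=np.stack([(u-K[0,2])/K[0,0]*z,(v-K[1,2])/K[1,1]*z,z],-1)
    w=p@c["R"].T+c["o"]; w[z==0]=np.nan; return w
def ray(c,u,v,h):
    d=c["R"]@np.linalg.solve(c["K"],[u,v,1]); return c["o"]+d*(h-c["o"][2])/d[2]
def pix(c,p):
    q=c["K"]@(c["R"].T@(np.array(p)-c["o"])); return q[:2]/q[2]
def st():
    s=ctrl.observe(); q=s["orientation"]; r=R.from_quat([q[1],q[2],q[3],q[0]]).as_matrix()
    print("t",s["clock"],"tcp",np.round(s["tool_pos"],4),"yaw y-axis",round(float(np.degrees(np.arctan2(r[1,1],r[0,1]))),2),"z",np.round(r[:,2],3),"w",round(s["width"],3),"gf",s["grasp_force"],"F",np.round(s["force"],1),"j7",round(s["joint_positions"][6],2)); return s
E
python3 - <<'E'
from h import *
for n in("scene","top"):
    c=cap(n); cv2.imwrite(f"pics/{n}0.png",c["img"]); np.savez(f"{n}0.npz",**{k:c[k] for k in("img","range_z","K","R","o")}); print(n,c["o"],c["R"].round(2).tolist(),c["K"][0])
st()
E
```

```text
scene [1.14885195 0.46015784 1.06820579] [[-0.56, 0.65, -0.51], [0.83, 0.44, -0.35], [-0.0, -0.62, -0.79]] [614.60291285   0.         310.61893457]
top [0.40737278 0.00742615 1.64358148] [[0.0, -1.0, 0.07], [-1.0, -0.01, -0.01], [0.01, -0.07, -1.0]] [605.06666606   0.         307.16941427]
t 0.1 tcp [ 0.2564 -0.5967  0.2305] yaw y-axis -66.75 z [-0.001  0.002 -1.   ] w 0.999 gf 0.0 F [-0.4  0.3  0.3] j7 -0.02
```

View pics/top0.png

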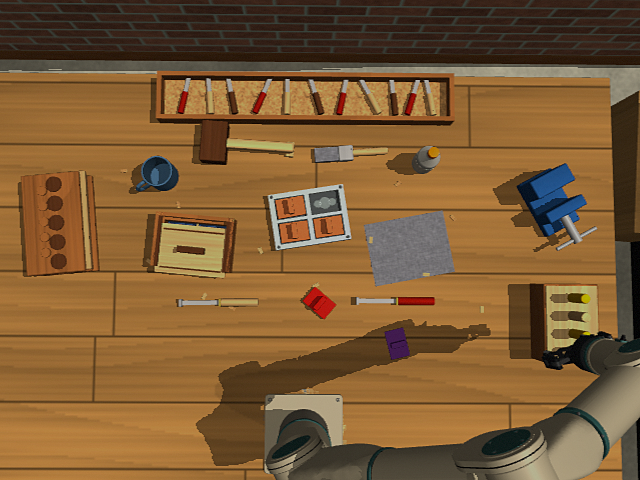

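View pics/scene0.png

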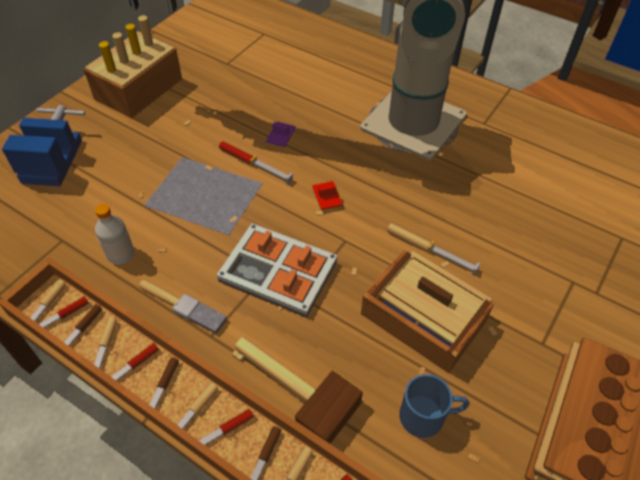

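The top view shows three orange-brown ornaments in the die at (291,206), (296,232) and (327,229); the cavity at (327,203) is empty. The case with its lid is at (192,246), lid bar at (190,250), and the mat is at (410,248). The scene view agrees: ornaments at (264,245), (305,260), (291,285), lid bar at (435,290).
Look-alikes: red block (320,303), purple block (397,344), neither of which is meant. The choice is the three brown ones in the die.

```bash
cat >> h.py <<'E'
def blob(m):
    n,l,s,_=cv2.connectedComponentsWithStats(m.astype(np.uint8)); return [(l==i) for i in range(1,n) if s[i,4]>40]
def rect(w,m,lo=1,hi=99):
    """min-area rect in world xy of masked points: centre,(long,short),yaw of long side deg, median z"""
    p=w[m]; p=p[~np.isnan(p[:,0])]; (c,s,a)=cv2.minAreaRect(p[:,:2].astype(np.float32)*1000)
    if s[0]<s[1]: a+=90; s=s[::-1]
    a=(a+90)%180-90
    return np.round(c,1),np.round(s,1),round(a,1),round(float(np.median(p[:,2]))*1000,1),len(p)
def hsvm(c,lo,hi): return cv2.inRange(cv2.cvtColor(c["img"],cv2.COLOR_BGR2HSV),np.array(lo),np.array(hi))>0
def box(m,x0,y0,x1,y1):
    o=np.zeros_like(m); o[y0:y1,x0:x1]=m[y0:y1,x0:x1]; return o
E
python3 - <<'E'
from h import *
c=dict(np.load("top0.npz")); w=cloud(c); Z=w[...,2]
def show(t,m):
    for b in blob(m): print(t,rect(w,b), np.argwhere(b).mean(0)[::-1].round())
A=np.ones((480,640),bool)
case=box(A,130,195,250,295)
show("lidslab",case&(Z>.052)&(Z<.0645)&hsvm(c,(15,60,120),(35,255,255)))
show("bar",case&(Z>.078)&(Z<.1))
show("casewall top",case&(Z>.0645)&(Z<.076))
show("case all",case&(Z>.02))
d=box(A,255,175,362,260)
show("die top",d&(Z>.02)&hsvm(c,(0,0,120),(180,60,255)))
o=hsvm(c,(3,120,90),(18,255,255))&d
show("orn",o)
show("rib",d&(Z>.042))
m=box(A,355,205,465,295)&hsvm(c,(0,0,60),(180,70,200)); show("mat",cv2.morphologyEx(m.astype(np.uint8),cv2.MORPH_OPEN,np.ones((5,5)))>0)
cv2.imwrite("pics/crop0.png",cv2.resize(c["img"][175:300,140:360],None,fx=3.5,fy=3.5,interpolation=cv2.INTER_CUBIC))
E
```

```text
lidslab (array([482.6, 294.1]), array([182.1, 129.2]), 84.9, 59.6, 2438) [191. 250.]
bar (array([482.6, 293.9]), array([70.8, 15.8]), 85.2, 86.1, 166) [190. 249.]
casewall top (array([504. , 291.8]), array([206.6, 142.4]), 85.0, 69.1, 911) [193. 236.]
case all (array([496.8, 292.3]), array([207.9, 158.3]), 85.1, 61.3, 4670) [193. 245.]
die top (array([575.6, -14. ]), array([203.8, 150. ]), -80.9, 26.2, 1451) [309. 217.]
orn (array([577.9, -10.8]), array([292. , 232.5]), -89.7, -0.0, 4440) [309. 217.]
orn (array([601.4,  38.4]), array([76.8, 52.6]), -80.3, 28.8, 534) [290. 207.]
orn (array([550.1, -64.4]), array([76. , 52.2]), -81.6, 28.5, 535) [328. 226.]
orn (array([535.9,  27.8]), array([76.8, 52.3]), -81.4, 28.8, 540) [294. 231.]
rib (array([601. ,  36.8]), array([41.2, 13.7]), 10.8, 53.7, 81) [290. 206.]
rib (array([549.9, -64.6]), array([40.4, 13.9]), 7.1, 53.2, 84) [329. 225.]
rib (array([535.1,  26.4]), array([40.2, 13.7]), 7.4, 52.8, 81) [294. 231.]
mat (array([ 493.6, -286.1]), array([222.4, 170. ]), -79.2, 1.3, 4918) [409. 248.]
```

View pics/crop0.png

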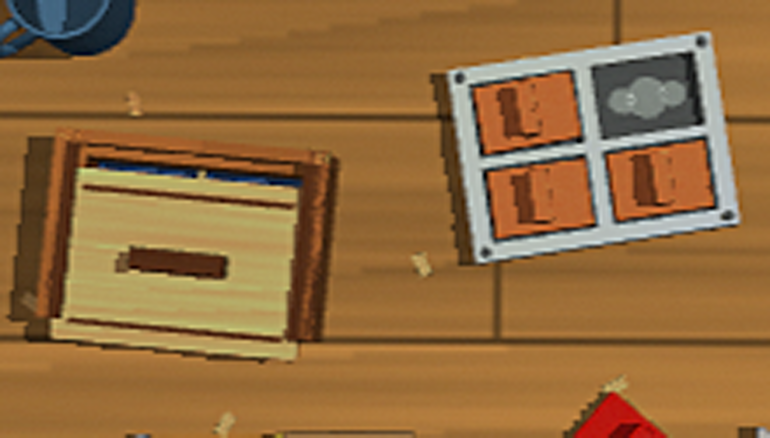

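The crop confirms three orange-brown ornaments with ribs in the die. Their plates measure 76x52 mm, the rib tops are at 53 mm and the lid is about 16 mm short of home. These all match the given sizes, so I move to the lid.

```bash

python3 -m crank '[[0.6,0.8,0,0.1],[0.6,0.8,0,0.1],[0.6,0.8,0,0.1],[0.6,0.8,0,0.1],[0.6,0.8,0,0.1],[0.6,0.8,0,0.1],[0.6,0.8,0,0.1]]' 1 60
python3 -m crank '[[0.53,0.9,0,0.1],[0.53,0.9,0,0.1],[0.53,0.9,0,0.1],[0.53,0.9,0,0.1],[0.53,0.9,0,0.1],[0.53,0.9,0,0.1],[0.53,0.9,0,0.1]]'
python3 -m crank '[[0,0.9,0,0.143],[0,0.9,0,0.143],[0,0.9,0,0.143],[0,0.9,0,0.143],[0,0.9,0,0.143],[0,0.9,0,0.143]]'
python3 -m crank '[[0,0.9,0,0],[0,0.9,0,0],[0,0.9,0,0],[0,0.9,0,0],[0,0.9,0,0],[0,0.9,0,0]]'
python3 -m crank '[[0,0.955,0,0],[0,0.955,0,0],[0,0.955,0,0],[0,0.955,0,0],[0,0.955,0,0],[0,0.955,0,0],[0,0.955,0,0]]'
python3 -c "from h import *; st()"
```

```text
clock: 0.8
tool_pos: [0.3755, -0.4383, 0.2311]
orientation: [0.0, 0.936, 0.352, -0.001]
force: [-0.1, -0.6, 0.1]
width: 1.002
grasp_force: 0.0
clock: 1.5
tool_pos: [0.4813, -0.2598, 0.2311]
orientation: [0.0, 0.87, 0.493, -0.001]
force: [-1.1, -0.8, 0.1]
width: 0.999
grasp_force: 0.0
clock: 2.1
tool_pos: [0.4824, -0.0796, 0.2313]
orientation: [0.0, 0.738, 0.674, -0.001]
force: [-0.5, 0.6, -0.7]
width: 0.996
grasp_force: 0.0
clock: 2.7
tool_pos: [0.4833, 0.1004, 0.2311]
orientation: [0.001, 0.738, 0.674, -0.001]
force: [-0.3, -0.4, 0.4]
width: 1.002
grasp_force: 0.0
clock: 3.4
tool_pos: [0.484, 0.2899, 0.2309]
orientation: [0.001, 0.739, 0.674, -0.001]
force: [0.3, -0.4, 0.7]
width: 1.0
grasp_force: 0.0
t 3.4 tcp [0.484  0.2899 0.2309] yaw y-axis -5.3 z [-0.    -0.003 -1.   ] w 1.0 gf 0.0 F [ 0.3 -0.4  0.7] j7 -0.88
```

```bash

python3 -m crank '[[-0.005,0.02,-0.4,0],[-0.005,0.02,-0.6,0],[-0.005,0.02,-0.75,0],[-0.005,0.02,-0.825,0],[-0.005,0.02,-0.825,0],[-0.005,0.02,-0.825,0]]' 0.2 | tail -5
python3 -c "from h import *; st()"
python3 -m crank '[[0,0,0,0],[0,0,0,0],[0,0,0,0],[0,0,0,0],[0,0,0,0],[0,0,0,0],[0,0,0,0],[0,0,0,0]]' -1 60
python3 -c "from h import *; st()"
```

```text
tool_pos: [0.4828, 0.2962, 0.0669]
orientation: [0.0, 0.738, 0.674, 0.0]
force: [-0.7, 1.2, 1.3]
width: 0.599
grasp_force: 0.0
t 4.0 tcp [0.4828 0.2962 0.0669] yaw y-axis -5.17 z [ 0.001 -0.    -1.   ] w 0.599 gf 0.0 F [-0.7  1.2  1.3] j7 -0.98
clock: 4.8
tool_pos: [0.4827, 0.2981, 0.0681]
orientation: [0.001, 0.737, 0.675, 0.001]
force: [0.7, -0.7, 5.8]
width: 0.176
grasp_force: 60.4
t 4.8 tcp [0.4827 0.2981 0.0681] yaw y-axis -5.03 z [ 0.003  0.001 -1.   ] w 0.176 gf 60.43844819068909 F [ 0.7 -0.7  5.8] j7 -0.98
```

```bash

python3 -m crank '[[0,0,0.008,0],[-0.1,0.009,0.008,0],[-0.2,0.018,0.008,0],[-0.3,0.026,0.008,0],[-0.4,0.035,0.008,0],[-0.5,0.044,0.008,0],[-0.6,0.053,0.008,0],[-0.64,0.056,0.008,0],[-0.64,0.056,0.008,0],[-0.64,0.056,0.008,0]]'
python3 - <<'E'
from h import *
st(); c=cap("scene"); cv2.imwrite("pics/s1.png",c["img"]); 
E
```

```text
clock: 5.8
tool_pos: [0.3547, 0.3093, 0.0681]
orientation: [0.0, 0.737, 0.675, 0.001]
force: [-0.1, 0.7, -0.4]
width: 0.171
grasp_force: 59.4
t 5.8 tcp [0.3547 0.3093 0.0681] yaw y-axis -5.03 z [ 0.001  0.001 -1.   ] w 0.171 gf 59.419246315956116 F [-0.1  0.7 -0.4] j7 -1.17
```

View pics/s1.png

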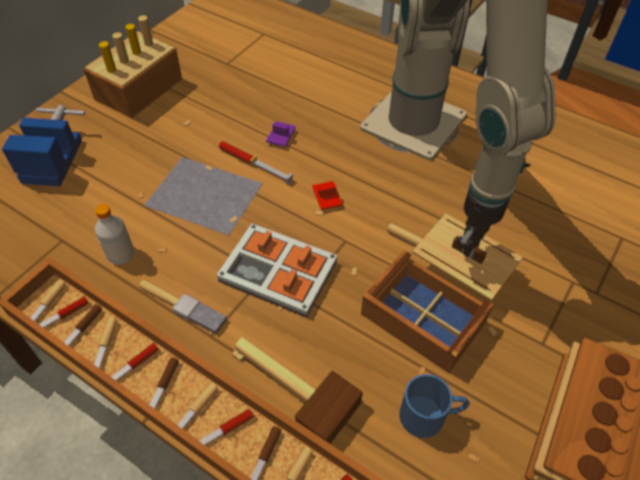

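```bash

python3 -m crank '[[0,0,0.15,0],[0,0,0.3,0],[0,0,0.45,0],[0.1,0,0.45,0],[0.2,0,0.45,0],[0.3,0,0.45,0],[0.3,0,0.45,0],[0.3,0,0.45,0]]' |tail -2
python3 -m crank '[[0.1,-0.2,0,0],[0.2,-0.4,0,0],[0.3,-0.6,0,0],[0.395,-0.8,0,0],[0.395,-0.98,0,0],[0.395,-0.98,0,0]]' |tail -2
python3 -m crank '[[0,-0.2,0,0.02],[0,-0.4,0,0.04],[0,-0.6,0,0.06],[0,-0.8,0,0.088],[0,-0.98,0,0.088],[0,-0.98,0,0.088]]' | tail -2
python3 -m crank '[[0,-0.2,0,0],[0,-0.4,0,0],[0,-0.6,0,0],[0,-0.8,0,0],[0,-0.9,0,0],[0,-0.995,0,0],[0,-0.995,0,0],[0,-0.995,0,0]]' | tail -2
python3 - <<'E'
from h import *
st()
for n in("scene","top"):
    c=cap(n); w=cloud(c); Z=w[...,2]
    m=hsvm(c,(15,60,120),(35,255,255))&(abs(w[...,0]-.494)<.13)&(abs(w[...,1]+.284)<.15)&(Z>.06)
    for b in blob(m): print(n,rect(w,b))
E
```

```text
width: 0.169
grasp_force: 59.4
width: 0.17
grasp_force: 59.4
width: 0.174
grasp_force: 59.4
width: 0.173
grasp_force: 47.4
t 8.65 tcp [ 0.4927 -0.2801  0.1577] yaw y-axis 10.89 z [-0.     0.002 -1.   ] w 0.173 gf 47.42448270320892 F [-0.4  0.7 -1.4] j7 0.33
scene (array([ 493.8, -282.5]), array([188.4, 134.8]), -79.1, 150.6, 2798)
top (array([ 495.7, -242.3]), array([83.2,  7.8]), -7.6, 569.5, 141)
top (array([ 448.7, -281.3]), array([170.6,  72.6]), -2.1, 617.2, 2797)
top (array([ 495.6, -319.8]), array([66. ,  7.1]), -9.3, 563.1, 96)
top (array([ 484.4, -238.8]), array([129.3,  94.5]), 11.4, 150.2, 1517)
```

```bash

python3 -m crank '[[0,-0.015,-0.2,0],[0,-0.015,-0.4,0],[0,-0.015,-0.55,0],[0,-0.015,-0.63,0],[0,-0.015,-0.67,0],[0,-0.015,-0.69,0],[0,-0.015,-0.702,0],[0,-0.015,-0.702,0],[0,-0.015,-0.702,0]]'
python3 -m crank '[[0,0,0,0],[0,0,0,0],[0,0,0,0],[0,0,0,0],[0,0,0.2,0],[0,0,0.4,0],[0,0,0.7,0],[0,0,0.9,0],[0,0,0.9,0],[0,0,0.9,0]]' 0
python3 -m crank '[[0.05,0.2,0,0.05],[0.1,0.4,0,0.1],[0.1,0.6,0,0.15],[0.1,0.8,0,0.2],[0.1,0.8,0,0.245],[0.1,0.8,0,0.245]]' 0 |tail -1
python3 - <<'E'
from h import *
st()
c=cap("top"); cv2.imwrite("pics/t2.png",c["img"]); w=cloud(c); Z=w[...,2]
m=hsvm(c,(15,60,120),(35,255,255))&(abs(w[...,0]-.494)<.13)&(abs(w[...,1]+.284)<.15)&(Z>.005)&(Z<.015)
for b in blob(m): print("lid",rect(w,b))
for b in blob((Z>.03)&(Z<.04)&(abs(w[...,0]-.494)<.1)&(abs(w[...,1]+.284)<.1)): print("bar",rect(w,b))
E
```

```text
clock: 9.65
tool_pos: [0.4932, -0.2853, 0.0184]
orientation: [0.001, 0.637, 0.771, 0.0]
force: [0.3, -0.7, -1.8]
width: 0.171
grasp_force: 64.3
clock: 10.65
tool_pos: [0.4931, -0.2855, 0.199]
orientation: [0.002, 0.637, 0.771, 0.0]
force: [-0.1, 0.3, -0.7]
width: 0.499
grasp_force: 0.0
grasp_force: 0.0
t 11.25 tcp [ 0.5116 -0.1236  0.196 ] yaw y-axis 55.18 z [-0.003  0.001 -1.   ] w 0.503 gf 0.0 F [-0.1 -0.7  0.1] j7 0.69
lid (array([ 501.5, -333.2]), array([129. ,  92.7]), 10.7, 8.8, 1011)
bar (array([ 495.9, -304.8]), array([38.1, 15.7]), -78.3, 35.4, 59)
```

View pics/t2.png

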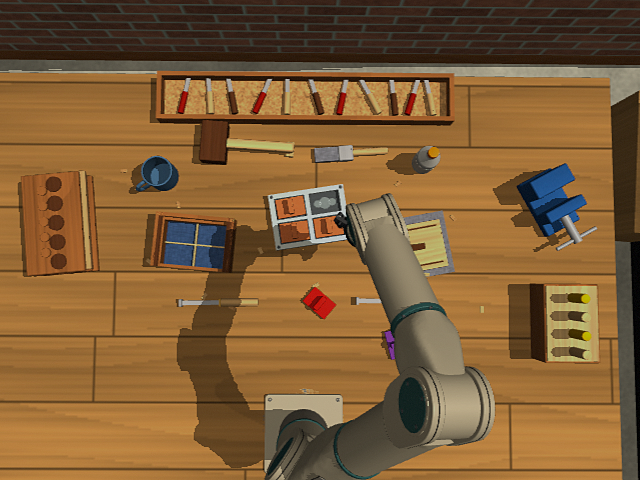

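```bash

python3 -m crank '[[0.1,0.15,-0.1,0.05],[0.19,0.295,-0.2,0.1],[0.19,0.295,-0.3,0.15],[0.19,0.295,-0.4,0.19],[0.19,0.295,-0.4,0.241],[0.19,0.295,-0.4,0.241],[0.19,0.295,-0.4,0.241],[0.19,0.295,-0.4,0.241]]' 0 |tail -1
cat >> h.py <<'E'
def orn(n="scene"):
    """ornament plates and ribs in camera n"""
    c=cap(n); w=cloud(c); Z=w[...,2]; o=hsvm(c,(3,120,90),(18,255,255))
    B=(w[...,0]>.4)&(w[...,0]<.72)&(w[...,1]>-.2)&(w[...,1]<.42)
    for b in blob(o&B&(Z>.015)&(Z<.033)): print(n,"plate",rect(w,b))
    for b in blob(B&(Z>.045)&(Z<.060)&o): print(n,"rib",rect(w,b))
    return c,w
E
python3 - <<'E'
from h import *
st(); c,w=orn(); cv2.imwrite("pics/s3.png",c["img"])
Z=w[...,2]; m=(w[...,0]>.40)&(w[...,0]<.6)&(w[...,1]>.17)&(w[...,1]<.42)&(Z>.066)&(Z<.073)
for b in blob(m): print("case top",rect(w,b))
E
```

```text
grasp_force: 0.0
t 12.1 tcp [ 0.5508 -0.0667  0.1176] yaw y-axis 98.05 z [ 0. -0. -1.] w 0.501 gf 0.0 F [0.6 0.4 0. ] j7 1.1
scene plate (array([551.7, -63.3]), array([76.8, 54.3]), -82.1, 28.5, 546)
scene plate (array([539.4,  28.5]), array([76.9, 56.5]), -81.4, 28.5, 591)
scene plate (array([603. ,  38.9]), array([76.6, 53.5]), -80.0, 28.6, 630)
scene plate (array([496.6, 232.6]), array([43.4,  6.8]), 80.1, 19.6, 45)
scene rib (array([553. , -63.3]), array([37. , 16.3]), 6.0, 54.0, 121)
scene rib (array([538.7,  28.1]), array([37.8, 14.7]), 5.8, 53.8, 113)
scene rib (array([438.1, 297.3]), array([166. ,  14.7]), 85.2, 52.5, 406)
scene rib (array([496.5, 208.6]), array([105.9,   4.1]), -4.7, 52.9, 74)
scene rib (array([602.6,  38.1]), array([42.1, 15. ]), 10.4, 53.9, 141)
case top (array([505.4, 292.1]), array([206.5, 146.6]), 85.0, 69.8, 1666)
```

```bash

python3 -m crank '[[0,0.012,-0.2,0],[0,0.012,-0.3,0],[0,0.012,-0.4,0],[0,0.012,-0.435,0],[0,0.012,-0.435,0]]' 0 |head -4
python3 -m crank '[[0,0,0,0],[0,0,0,0],[0,0,0,0],[0,0,0,0],[0,0,0,0],[0,0,0,0],[0,0,0,0]]' -1 80
python3 -m crank '[[0,0,0.05,0],[0,0,0.1,0],[0,0,0.3,0],[0,0,0.5,0],[0,0,0.6,0],[0,0,0.6,0],[0,0,0.6,0]]'
python3 - <<'E'
from h import *
st(); c,w=orn(); cv2.imwrite("pics/s4.png",c["img"][150:350,180:500])
Z=w[...,2]; m=hsvm(c,(3,120,90),(18,255,255))&(Z>.1)&(w[...,0]<.65)
for b in blob(m): print("held",rect(w,b))
E
```

```text
clock: 12.65
tool_pos: [0.5503, -0.0636, 0.0302]
orientation: [-0.001, -0.072, 0.997, -0.0]
force: [-0.2, -0.3, 0.3]
clock: 13.35
tool_pos: [0.5516, -0.0636, 0.0319]
orientation: [0.001, -0.072, 0.997, -0.0]
force: [-1.2, 0.3, 7.1]
width: 0.146
grasp_force: 80.3
clock: 14.05
tool_pos: [0.5504, -0.0641, 0.151]
orientation: [0.0, -0.072, 0.997, -0.0]
force: [-0.6, -0.1, -0.8]
width: 0.144
grasp_force: 79.3
t 14.05 tcp [ 0.5504 -0.0641  0.151 ] yaw y-axis 98.28 z [ 0.    -0.001 -1.   ] w 0.144 gf 79.30537819862366 F [-0.6 -0.1 -0.8] j7 1.14
scene plate (array([538.9,  28.3]), array([75.9, 57.6]), -83.4, 28.6, 598)
scene plate (array([602.5,  38.4]), array([76. , 53.5]), -79.7, 28.7, 630)
scene plate (array([497.4, 242.3]), array([62.6,  7.1]), 81.9, 19.5, 66)
scene rib (array([537.4,  28.2]), array([39.1, 13.9]), 8.0, 54.0, 119)
scene rib (array([438.3, 296.9]), array([166.1,  14.1]), 85.3, 52.3, 396)
scene rib (array([496.5, 208.6]), array([102.3,   4.3]), -5.3, 52.7, 72)
scene rib (array([603. ,  38.7]), array([41.8, 14.5]), 10.3, 54.3, 140)
held (array([ 240.9, -687.3]), array([117.3,  55.4]), 81.4, 127.5, 214)
held (array([ 326.8, -683.7]), array([123.1,  50.3]), 81.0, 118.2, 250)
held (array([ 276.7, -643.8]), array([41.6, 21.8]), 84.9, 104.1, 58)
held (array([ 343.5, -611.2]), array([75.7,  9.4]), 1.3, 101.5, 44)
held (array([ 362.7, -647.2]), array([43.9, 27.3]), 89.4, 104.2, 75)
held (array([549. , -63.7]), array([76.3, 56.9]), -80.3, 148.0, 639)
```

View pics/s4.png

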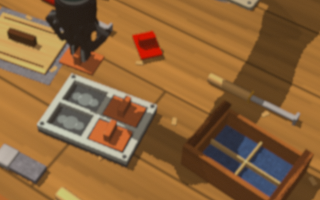

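```bash

python3 -m crank '[[-0.03,0.2,0,-0.03],[-0.06,0.4,0,-0.074],[-0.1,0.6,0,-0.074],[-0.122,0.8,0,-0.074],[-0.122,0.8,0,-0.074],[-0.122,0.8,0,-0.074]]' |tail -1
python3 -m crank '[[0,0.2,0,0],[0,0.4,0,0],[0,0.6,0,0],[0,0.76,0,0],[0,0.76,-0.1,0],[0,0.76,-0.22,0],[0,0.76,-0.22,0],[0,0.76,-0.22,0]]' |tail -1
cat >> h.py <<'E'
def held():
    s=st(); x,y,z=s["tool_pos"]
    for n in("scene","top"):
        c=cap(n); w=cloud(c); Z=w[...,2]
        m=hsvm(c,(3,120,90),(18,255,255))&(abs(w[...,0]-x)<.06)&(abs(w[...,1]-y)<.06)&(Z>z-.012)&(Z<z+.003)
        for b in blob(m): print(n,"held",rect(w,b),"diff to tool",np.round(np.array(rect(w,b)[0])-1000*np.array([x,y]),1))
    return c,w
E
python3 - <<'E'
from h import *
held()
c=cap("scene"); cv2.imwrite("pics/s5.png",cv2.resize(c["img"][200:400,320:540],None,fx=3,fy=3))
E
```

```text
grasp_force: 79.2
grasp_force: 79.3
t 15.5 tcp [0.5263 0.2467 0.1058] yaw y-axis 84.89 z [-0.002 -0.001 -1.   ] w 0.145 gf 79.2587149143219 F [ 0.2 -0.  -0.8] j7 0.39
scene held (array([527.2, 246.1]), array([76.6, 53.5]), 86.4, 102.5, 601) diff to tool [ 0.9 -0.6]
```

View pics/s5.png

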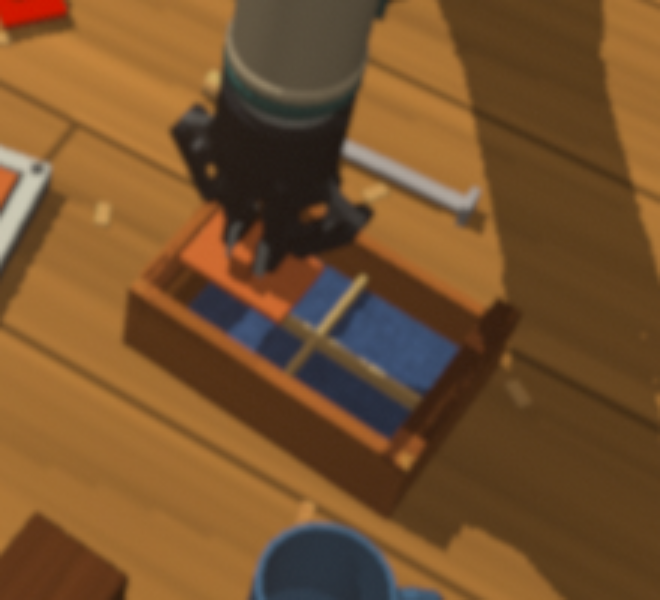

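```bash

python3 -m crank '[[-0.002,0.006,-0.15,0],[-0.002,0.006,-0.25,0],[-0.002,0.006,-0.32,0],[-0.002,0.006,-0.34,0],[-0.002,0.006,-0.36,0],[-0.002,0.006,-0.38,0],[-0.002,0.006,-0.395,0],[-0.002,0.006,-0.395,0],[-0.002,0.006,-0.395,0]]'
python3 -c "
from h import *
held()"
```

```text
clock: 16.55
tool_pos: [0.526, 0.2497, 0.0278]
orientation: [0.0, 0.044, 0.999, 0.0]
force: [-0.7, 0.6, -1.4]
width: 0.143
grasp_force: 79.3
t 16.55 tcp [0.526  0.2497 0.0278] yaw y-axis 84.99 z [ 0.  0. -1.] w 0.143 gf 79.30493831634521 F [-0.7  0.6 -1.4] j7 0.3
scene held (array([526.7, 219.4]), array([33.9, 18.9]), 37.6, 24.6, 80) diff to tool [  0.7 -30.3]
scene held (array([523.9, 280.7]), array([47.7, 31.2]), -34.8, 24.0, 211) diff to tool [-2.1 31. ]
```

```bash

python3 -m crank '[[0,-0.004,-0.006,0],[0,-0.004,-0.011,0],[0,-0.004,-0.011,0],[0,-0.004,-0.011,0]]' |head -4
python3 -m crank '[[0,0,0,0],[0,0,0,0],[0,0,0,0],[0,0,0,0],[0,0,0.2,0],[0,0,0.4,0],[0,0,0.6,0],[0,0,0.6,0]]' -0.3
python3 -m crank '[[0.1,-0.2,0,0],[0.2,-0.4,0,0],[0.2,-0.6,0,0],[0.2,-0.8,0,0],[0.2,-0.8,0,0],[0.2,-0.8,0,0]]' 0 |head -2
python3 -c "
from h import *
st();orn()
orn('top')"
```

```text
clock: 17.05
tool_pos: [0.5259, 0.2486, 0.0259]
orientation: [0.0, 0.044, 0.999, -0.0]
force: [-2.1, -0.9, 5.9]
clock: 17.85
tool_pos: [0.5285, 0.2514, 0.1505]
orientation: [0.004, 0.044, 0.999, 0.003]
force: [0.3, -0.0, 0.0]
width: 0.351
grasp_force: 0.0
clock: 18.45
tool_pos: [0.5657, 0.0874, 0.1447]
t 18.45 tcp [0.5657 0.0874 0.1447] yaw y-axis 84.83 z [-0.001 -0.    -1.   ] w 0.5 gf 0.0 F [ 0.7  1.6 -0.2] j7 0.7
scene plate (array([538.2,  28.8]), array([75.8, 54.2]), -81.8, 28.6, 591)
scene plate (array([602.6,  38.8]), array([76.5, 53.5]), -79.7, 28.7, 643)
scene plate (array([513.9, 224.1]), array([42.5, 25.1]), 0.3, 22.9, 198)
scene plate (array([517.7, 274.2]), array([40.4, 39.1]), -1.7, 22.7, 299)
scene plate (array([505.2, 334. ]), array([71.8,  6.9]), 86.1, 18.9, 90)
scene rib (array([538.2,  28.8]), array([39. , 15.3]), 6.9, 53.9, 129)
scene rib (array([438.3, 296.2]), array([168. ,  13.9]), 85.5, 52.6, 334)
scene rib (array([494.5, 209. ]), array([108. ,   5.5]), -5.1, 53.2, 92)
scene rib (array([602.6,  38.4]), array([42.9, 15.5]), 9.5, 53.9, 141)
scene rib (array([526.5, 248.3]), array([40.2, 14.4]), -4.0, 48.7, 131)
top plate (array([622.3,   8.3]), array([32.3, 15.4]), 50.7, 28.5, 46)
top plate (array([524.8, 250.6]), array([78.7, 50.3]), 84.9, 22.0, 401)
top rib (array([561.2, 321.7]), array([116.2,  38.2]), -76.6, 52.4, 115)
top rib (array([524.9, 247. ]), array([37.7, 13.4]), -1.8, 47.9, 57)
top rib (array([439.7, 308.7]), array([165.3,  44.5]), 70.3, 51.8, 192)
```

```bash

python3 -m crank '[[0.1,-0.1,0,0.04],[0.18,-0.245,0,0.084],[0.18,-0.245,-0.1,0.084],[0.18,-0.245,-0.25,0.084],[0.18,-0.245,-0.25,0.084],[0.18,-0.245,-0.25,0.084]]' 0 |tail -1
python3 -c "
from h import *
st()"
```

```text
grasp_force: 0.0
t 19.15 tcp [0.6015 0.0416 0.0954] yaw y-axis 100.25 z [-0.001  0.001 -1.   ] w 0.501 gf 0.0 F [-0.3  0.4 -0.2] j7 0.98
```

```bash

python3 -m crank '[[0,-0.015,-0.1,0],[0,-0.015,-0.2,0],[0,-0.015,-0.28,0],[0,-0.015,-0.32,0],[0,-0.015,-0.32,0]]' 0 |head -4
python3 -m crank '[[0,0,0,0],[0,0,0,0],[0,0,0,0],[0,0,0,0],[0,0,0,0],[0,0,0,0],[0,0,0,0]]' -1 80
python3 -m crank '[[0,0,0.05,0],[0,0,0.1,0],[0,0,0.3,0],[0,0,0.5,0],[0,0,0.6,0],[0,0,0.6,0],[0,0,0.6,0]]' |tail -2
python3 -c "
from h import *
held()"
```

```text
clock: 19.65
tool_pos: [0.6016, 0.0372, 0.031]
orientation: [-0.0, -0.088, 0.996, 0.0]
force: [0.0, 0.4, 0.2]
clock: 20.35
tool_pos: [0.6027, 0.0372, 0.0326]
orientation: [0.001, -0.088, 0.996, 0.0]
force: [-0.5, 1.0, 5.8]
width: 0.146
grasp_force: 81.0
width: 0.146
grasp_force: 80.1
t 21.05 tcp [0.6015 0.0362 0.1513] yaw y-axis 100.09 z [-0.    -0.001 -1.   ] w 0.146 gf 80.13904452323914 F [ 0.6 -0.4 -1.6] j7 1.04
scene held (array([602.1,  35.4]), array([78.1, 54.6]), -80.0, 147.1, 616) diff to tool [ 0.6 -0.8]
top held (array([579.6,  56.9]), array([23.8, 18.5]), -77.3, 145.6, 52) diff to tool [-21.9  20.7]
```

```bash

python3 -m crank '[[-0.05,0.2,0,-0.03],[-0.1,0.4,0,-0.06],[-0.15,0.6,0,-0.084],[-0.17,0.75,0,-0.084],[-0.17,0.75,0,-0.084],[-0.17,0.75,0,-0.084]]' |tail -1
python3 -m crank '[[-0.05,0.2,0,0],[-0.1,0.4,0,0],[-0.15,0.6,0,0],[-0.171,0.727,0,0],[-0.171,0.727,-0.1,0],[-0.171,0.727,-0.22,0],[-0.171,0.727,-0.22,0],[-0.171,0.727,-0.22,0]]' |tail -1
python3 -c "
from h import *
held()"
```

```text
grasp_force: 80.1
grasp_force: 80.1
t 22.55 tcp [0.5339 0.3305 0.1065] yaw y-axis 84.88 z [-0.002 -0.002 -1.   ] w 0.142 gf 80.09467720985413 F [ 0.  -0.2 -0.1] j7 0.33
scene held (array([535.5, 329.8]), array([75.6, 52.5]), 84.8, 102.6, 664) diff to tool [ 1.6 -0.7]
```

```bash

python3 -m crank '[[-0.003,0.003,-0.15,0],[-0.003,0.003,-0.25,0],[-0.003,0.003,-0.32,0],[-0.003,0.003,-0.34,0],[-0.003,0.003,-0.36,0],[-0.003,0.003,-0.38,0],[-0.003,0.003,-0.393,0],[-0.003,0.003,-0.393,0],[-0.003,0.003,-0.393,0]]'
python3 -c "
from h import *
held()"
```

```text
clock: 23.55
tool_pos: [0.5332, 0.3329, 0.029]
orientation: [0.0, 0.044, 0.999, 0.0]
force: [0.3, 0.0, -1.8]
width: 0.148
grasp_force: 80.1
t 23.55 tcp [0.5332 0.3329 0.029 ] yaw y-axis 84.99 z [ 0.  0. -1.] w 0.148 gf 80.14954805374146 F [ 0.3  0.  -1.8] j7 0.26
scene held (array([522.2, 297.1]), array([50.6, 35.8]), 83.3, 23.8, 228) diff to tool [-11.  -35.8]
scene held (array([531.1, 354. ]), array([32.7, 28.8]), -5.2, 25.2, 137) diff to tool [-2.1 21.1]
```

```bash

python3 -m crank '[[0,-0.004,-0.006,0],[0,-0.004,-0.014,0],[0,-0.004,-0.014,0],[0,-0.004,-0.014,0]]' |head -4
python3 -m crank '[[0,0,0,0],[0,0,0,0],[0,0,0,0],[0,0,0,0],[0,0,0.2,0],[0,0,0.4,0],[0,0,0.6,0],[0,0,0.6,0],[0,0,0.6,0]]' -0.3 |head -2
python3 -m crank '[[0,-0.2,0,0],[0.0,-0.4,0,0],[0.05,-0.6,0,0],[0.05,-0.8,0,0],[0.05,-1,0,0.05],[0.05,-1,0,0.073],[0.05,-1,0,0.073]]' 0 |head -2
python3 -c "
from h import *
st();orn()
orn('top')"
```

```text
clock: 24.05
tool_pos: [0.5331, 0.3319, 0.0266]
orientation: [0.0, 0.044, 0.999, -0.0]
force: [-1.0, -2.0, 5.3]
clock: 24.95
tool_pos: [0.5335, 0.3322, 0.1468]
clock: 25.65
tool_pos: [0.5422, 0.1298, 0.1442]
t 25.65 tcp [0.5422 0.1298 0.1442] yaw y-axis 97.97 z [-0.003 -0.001 -1.   ] w 0.496 gf 0.0 F [ 0.4  1.6 -0. ] j7 0.79
scene plate (array([536.7,  28.7]), array([76. , 54.1]), -81.2, 28.7, 585)
scene plate (array([513.5, 223.5]), array([44. , 25.5]), -1.2, 22.6, 199)
scene plate (array([519.4, 287.8]), array([66.8, 41.5]), 86.2, 22.6, 538)
scene plate (array([524.5, 353.2]), array([44. , 31.4]), -2.3, 22.8, 287)
scene rib (array([538.7,  29.1]), array([39.3, 15.7]), 4.9, 54.3, 129)
scene rib (array([437.7, 295.1]), array([168.2,  13.1]), 85.2, 52.6, 337)
scene rib (array([494.6, 208. ]), array([109.2,   6.7]), -4.8, 53.1, 91)
scene rib (array([527. , 248.7]), array([39.4, 14.1]), -4.6, 48.6, 124)
scene rib (array([535.3, 331.4]), array([38.4, 14.3]), -5.9, 48.9, 136)
top plate (array([532.7, 329.4]), array([78. , 49.7]), 84.7, 22.2, 398)
top plate (array([524.6, 249.6]), array([77.6, 50.5]), 85.6, 22.3, 384)
top rib (array([561.4, 305.2]), array([142.7,  28.7]), -84.4, 51.3, 127)
top rib (array([533.1, 330.1]), array([38.3, 12.5]), -8.9, 48.5, 49)
top rib (array([525. , 247.4]), array([37.7, 12.8]), -6.5, 48.7, 61)
top rib (array([438. , 303.9]), array([159. ,   7.6]), 85.1, 52.3, 162)
```

```bash

python3 -m crank '[[-0.028,-0.2,0,0.003],[-0.028,-0.4,0,0.003],[-0.028,-0.5,-0.1,0.003],[-0.028,-0.5,-0.25,0.003],[-0.028,-0.5,-0.25,0.003],[-0.028,-0.5,-0.25,0.003]]' 0 |tail -1
python3 -c "
from h import *
st()"
```

```text
grasp_force: 0.0
t 26.35 tcp [0.5372 0.034  0.096 ] yaw y-axis 98.79 z [-0.001  0.001 -1.   ] w 0.503 gf 0.0 F [0.3 0.3 0.4] j7 0.88
```

```bash

python3 -m crank '[[-0.002,-0.021,-0.1,0],[-0.002,-0.021,-0.2,0],[-0.002,-0.021,-0.28,0],[-0.002,-0.021,-0.323,0],[-0.002,-0.021,-0.323,0]]' 0 |head -4
python3 -m crank '[[0,0,0,0],[0,0,0,0],[0,0,0,0],[0,0,0,0],[0,0,0,0],[0,0,0,0],[0,0,0,0]]' -1 80
python3 -m crank '[[0,0,0.05,0],[0,0,0.1,0],[0,0,0.3,0],[0,0,0.5,0],[0,0,0.6,0],[0,0,0.6,0],[0,0,0.6,0]]' |tail -2
python3 -c "
from h import *
held()"
```

```text
clock: 26.85
tool_pos: [0.5368, 0.0286, 0.0309]
orientation: [-0.0, -0.076, 0.997, 0.0]
force: [-0.8, -0.2, -0.2]
clock: 27.55
tool_pos: [0.5377, 0.0281, 0.0324]
orientation: [0.001, -0.076, 0.997, 0.0]
force: [-0.7, -0.3, 5.6]
width: 0.142
grasp_force: 80.0
width: 0.14
grasp_force: 79.2
t 28.25 tcp [0.5368 0.0272 0.1515] yaw y-axis 98.64 z [ 0.    -0.001 -1.   ] w 0.14 gf 79.151211977005 F [ 0.3  0.2 -1.1] j7 0.96
scene held (array([537.2,  27.4]), array([77.3, 52.8]), -81.2, 147.7, 572) diff to tool [0.4 0.2]
```

```bash

python3 -m crank '[[-0.05,0.2,0,-0.03],[-0.1,0.4,0,-0.06],[-0.15,0.6,0,-0.076],[-0.15,0.6,0,-0.076],[-0.15,0.6,0,-0.076]]' |tail -1
python3 -m crank '[[-0.05,0.2,0,0],[-0.1,0.4,0,0],[-0.15,0.53,0,0],[-0.203,0.53,0,0],[-0.203,0.53,-0.1,0],[-0.203,0.53,-0.22,0],[-0.203,0.53,-0.22,0],[-0.203,0.53,-0.22,0]]' |tail -1
python3 -c "
from h import *
held()"
```

```text
grasp_force: 79.1
grasp_force: 79.1
t 29.65 tcp [0.4665 0.2521 0.1068] yaw y-axis 84.89 z [-0.002 -0.002 -1.   ] w 0.146 gf 79.10624384880066 F [-0.2  0.3 -1.5] j7 0.28
scene held (array([466.3, 251.6]), array([77. , 54.3]), 86.2, 103.1, 595) diff to tool [-0.2 -0.5]
```

```bash

python3 -m crank '[[0,0.001,-0.15,0],[0,0.001,-0.25,0],[0,0.001,-0.32,0],[0,0.001,-0.34,0],[0,0.001,-0.36,0],[0,0.001,-0.38,0],[0,0.001,-0.393,0],[0,0.001,-0.393,0],[0,0.001,-0.393,0]]'
python3 -c "
from h import *
held()"
```

```text
clock: 30.65
tool_pos: [0.4666, 0.2541, 0.029]
orientation: [0.0, 0.044, 0.999, 0.0]
force: [0.6, 0.5, -1.1]
width: 0.143
grasp_force: 79.2
t 30.65 tcp [0.4666 0.2541 0.029 ] yaw y-axis 84.99 z [ 0.  0. -1.] w 0.143 gf 79.19716358184814 F [ 0.6  0.5 -1.1] j7 0.16
scene held (array([482.7, 256.9]), array([97.2, 81. ]), -84.6, 24.6, 727) diff to tool [16.1  2.8]
scene held (array([512.1, 272.7]), array([34.6, 30.3]), 87.2, 22.8, 204) diff to tool [45.5 18.6]
scene held (array([514.2, 303.6]), array([24.7, 20.9]), -0.7, 22.3, 108) diff to tool [47.6 49.5]
```

```bash

python3 -m crank '[[0,-0.003,-0.006,0],[0,-0.003,-0.014,0],[0,-0.003,-0.014,0],[0,-0.003,-0.014,0]]' |head -4
python3 -m crank '[[0,0,0,0],[0,0,0,0],[0,0,0,0],[0,0,0,0],[0,0,0.2,0],[0,0,0.4,0],[0,0,0.6,0],[0,0,0.8,0],[0,0,0.8,0]]' -0.3 |head -2
python3 -m crank '[[0,-0.2,0,-0.04],[0.0,-0.4,0,-0.08],[0,-0.6,0,-0.12],[0,-0.8,0,-0.16],[0,-1,0,-0.21],[0,-1,0,-0.25],[0,-1,0,-0.25],[0,-1,0,-0.25]]' 0.2 |head -2
python3 - <<'E'
from h import *
st(); orn(); c,w=orn('top'); cv2.imwrite("pics/t6.png",c["img"]); Z=w[...,2]
m=hsvm(c,(15,60,120),(35,255,255))&(abs(w[...,0]-.494)<.14)&(abs(w[...,1]+.284)<.17)&(Z>.005)&(Z<.02)
for b in blob(m): print("lid",rect(w,b))
for b in blob((Z>.03)&(Z<.04)&(abs(w[...,0]-.494)<.12)&(abs(w[...,1]+.284)<.14)): print("bar",rect(w,b))
E
```

```text
clock: 31.15
tool_pos: [0.4666, 0.2533, 0.0264]
orientation: [0.0, 0.044, 0.999, -0.0]
force: [-0.9, -1.3, 5.7]
clock: 32.05
tool_pos: [0.4688, 0.2559, 0.1907]
clock: 32.85
tool_pos: [0.4663, 0.0542, 0.1857]
t 32.85 tcp [0.4663 0.0542 0.1857] yaw y-axis 40.23 z [-0.  0. -1.] w 0.597 gf 0.0 F [-0.4 -0.5 -1. ] j7 0.1
scene plate (array([489.2, 268.7]), array([113.5,  99.5]), 84.2, 22.7, 1496)
scene plate (array([523.9, 353.8]), array([42.2, 32.6]), -0.9, 23.0, 284)
scene rib (array([437.7, 295.6]), array([167.6,  12.2]), 85.6, 52.9, 263)
scene rib (array([494.7, 208.6]), array([109.9,   4.7]), -5.0, 53.3, 79)
scene rib (array([465.7, 253. ]), array([42. , 14.6]), -4.4, 49.0, 116)
scene rib (array([525.9, 248.4]), array([39.8, 14.2]), -4.9, 48.8, 127)
scene rib (array([534.7, 331.3]), array([39.6, 14.6]), -5.0, 48.7, 142)
top plate (array([532.8, 331.4]), array([78.6, 51. ]), 85.0, 22.0, 423)
top plate (array([524.6, 249.3]), array([75.7, 51.1]), 84.5, 22.1, 410)
top plate (array([464.7, 253.2]), array([72.7, 49.8]), 85.5, 22.2, 390)
top rib (array([518.8, 297.8]), array([159.8,  93.1]), 85.0, 51.9, 218)
top rib (array([532.8, 329.6]), array([38.4, 14.3]), -7.5, 50.0, 60)
top rib (array([525. , 246.5]), array([38.2, 14.2]), -6.3, 48.9, 63)
top rib (array([464.6, 252.3]), array([37.3, 12.1]), -3.6, 49.2, 56)
top rib (array([438.6, 312.2]), array([133. ,   7.3]), 85.1, 51.7, 127)
lid (array([ 493.2, -288.6]), array([184.4, 129. ]), -79.4, 9.2, 2246)
bar (array([ 492.7, -288.7]), array([70.6, 15.7]), -78.4, 34.7, 129)
```

View pics/t6.png

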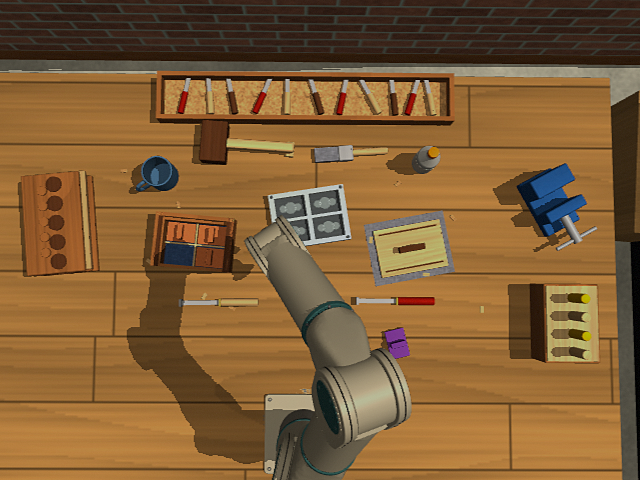

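The three ornaments are seated in the case at (187,232), (210,233) and (208,256). The die is empty and the lid lies flat on the mat at (410,247). Now I fetch the lid.

```bash

python3 -m crank '[[0.05,-0.2,0,-0.04],[0.1,-0.4,0,-0.08],[0.13,-0.6,0,-0.12],[0.13,-0.8,0,-0.164],[0.13,-0.9,0,-0.164],[0.13,-0.9,0,-0.164]]' 0.2 |tail -1
python3 -m crank '[[0,-0.2,0,0],[0,-0.4,0,0],[0,-0.6,0,0],[0,-0.8,-0.1,0],[0,-0.8,-0.3,0],[0,-0.8,-0.6,0],[0,-0.8,-0.6,0],[0,-0.8,-0.6,0]]' 0.2 |tail -1
python3 -c "
from h import *
st()"
```

```text
grasp_force: 0.0
grasp_force: 0.0
t 34.35 tcp [ 0.4921 -0.284   0.0646] yaw y-axis 10.67 z [-0.003  0.003 -1.   ] w 0.598 gf 0.0 F [ 0.4  0.4 -0. ] j7 0.26
```

```bash

python3 -m crank '[[0.003,-0.013,-0.1,0],[0.003,-0.013,-0.18,0],[0.003,-0.013,-0.233,0],[0.003,-0.013,-0.233,0],[0.003,-0.013,-0.233,0]]' 0.2 |head -4
python3 -m crank '[[0,0,0,0],[0,0,0,0],[0,0,0,0],[0,0,0,0],[0,0,0,0],[0,0,0,0],[0,0,0,0]]' -1 100
python3 -m crank '[[0,0,0.1,0],[0,0,0.2,0],[0,0,0.4,0],[0,0,0.6,0],[0,0,0.7,0],[0,0,0.7,0],[0,0,0.7,0]]'
cat >> h.py <<'E'
def lid():
    s=st(); x,y,z=s["tool_pos"]
    for n in("scene","top"):
        c=cap(n); w=cloud(c); Z=w[...,2]
        m=hsvm(c,(15,60,120),(35,255,255))&(abs(w[...,0]-x)<.12)&(abs(w[...,1]-y)<.14)&(Z>z-.02)&(Z<z+.006)
        for b in blob(m):
            q=w[b]; q=q[~np.isnan(q[:,0])]; A=np.c_[q[:,:2],np.ones(len(q))]; print(n,rect(w,b),"slope",np.linalg.lstsq(A,q[:,2],rcond=None)[0][:2].round(3))
    return c,w
E
python3 -c "
from h import *
lid()"
```

```text
clock: 34.85
tool_pos: [0.4941, -0.2892, 0.0207]
orientation: [0.001, 0.639, 0.769, 0.0]
force: [-0.8, -0.1, 0.3]
clock: 35.55
tool_pos: [0.4936, -0.2894, 0.0205]
orientation: [0.001, 0.64, 0.769, 0.0]
force: [-1.0, 0.3, 6.1]
width: 0.157
grasp_force: 98.6
clock: 36.25
tool_pos: [0.4925, -0.2893, 0.1592]
orientation: [-0.0, 0.64, 0.769, -0.0]
force: [0.1, -0.1, -2.1]
width: 0.159
grasp_force: 98.0
t 36.25 tcp [ 0.4925 -0.2893  0.1592] yaw y-axis 10.45 z [-0. -0. -1.] w 0.159 gf 97.961665391922 F [ 0.1 -0.1 -2.1] j7 0.33
scene (array([ 492.1, -287.7]), array([187.1, 135.8]), -79.3, 147.4, 2720) slope [-0.007 -0.001]
top (array([ 483.3, -247.3]), array([129.5, 101.9]), 10.6, 146.1, 1549) slope [-0.002 -0.002]
```

```bash

python3 -m crank '[[0,0.2,0,-0.03],[0,0.4,0,-0.06],[0,0.6,0,-0.086],[0,0.8,0,-0.086],[0,0.98,0,-0.086],[0,0.98,0,-0.086]]' |tail -1
python3 -m crank '[[-0.05,0.2,0,0],[-0.1,0.4,0,0],[-0.15,0.6,0,0],[-0.2,0.8,0,0],[-0.2,0.98,0,0],[-0.2,0.98,0,0]]' |tail -1
python3 -m crank '[[-0.05,0.2,0,0],[-0.1,0.4,0,0],[-0.2,0.6,0,0],[-0.3,0.8,0,0],[-0.3,1,0,0],[-0.3,1,0,0]]' |tail -1
python3 -m crank '[[-0.1,0,0,0],[-0.185,0,0,0],[-0.185,0,-0.1,0],[-0.185,0,-0.2,0],[-0.185,0,-0.2,0],[-0.185,0,-0.2,0]]' |tail -1
python3 -c "
from h import *
lid()"
```

```text
grasp_force: 98.0
grasp_force: 98.1
grasp_force: 98.1
grasp_force: 98.1
t 38.75 tcp [0.3562 0.3017 0.1188] yaw y-axis -5.07 z [-0.001 -0.002 -1.   ] w 0.156 gf 98.10716271400452 F [ 0.9  0.3 -0.8] j7 -1.14
scene (array([357.2, 302.5]), array([185.2, 135.9]), 85.6, 107.2, 3843) slope [-0.007 -0.001]
top (array([411.4, 357.8]), array([64.8, 30.8]), 85.0, 106.5, 190) slope [ 0.003 -0.015]
top (array([353.7, 266.9]), array([130.1, 114.9]), -4.9, 107.1, 1573) slope [-0.004  0.   ]
```

```bash

python3 -m crank '[[0,0.008,-0.1,0],[0,0.008,-0.18,0],[0,0.008,-0.226,0],[0,0.008,-0.226,0],[0,0.008,-0.226,0],[0,0.008,-0.226,0]]' |tail -1
python3 - <<'E'
from h import *
c,w=lid(); Z=w[...,2]
c=cap("scene"); w=cloud(c); Z=w[...,2]
m=(w[...,0]>.43)&(w[...,0]<.6)&(w[...,1]>.17)&(w[...,1]<.42)&(Z>.066)&(Z<.073)
for b in blob(m): print("case top",rect(w,b))
cv2.imwrite("pics/s7.png",cv2.resize(c["img"][180:380,340:560],None,fx=3,fy=3))
E
```

```text
grasp_force: 98.2
t 39.45 tcp [0.3565 0.3048 0.0749] yaw y-axis -5.02 z [ 0.001  0.001 -1.   ] w 0.158 gf 98.18757891654968 F [-0.1  0.2 -2.2] j7 -1.18
scene (array([358.1, 305.5]), array([185.3, 134.3]), 85.1, 63.4, 3662) slope [-0.005  0.001]
top (array([411.5, 363. ]), array([58.4, 30.4]), 85.0, 62.1, 168) slope [-0.006 -0.012]
top (array([353. , 261.6]), array([130. ,  98.4]), -4.9, 62.5, 1477) slope [ 0.001 -0.   ]
case top (array([505.8, 292.3]), array([206.4, 146. ]), 85.4, 69.8, 1671)
```

View pics/s7.png

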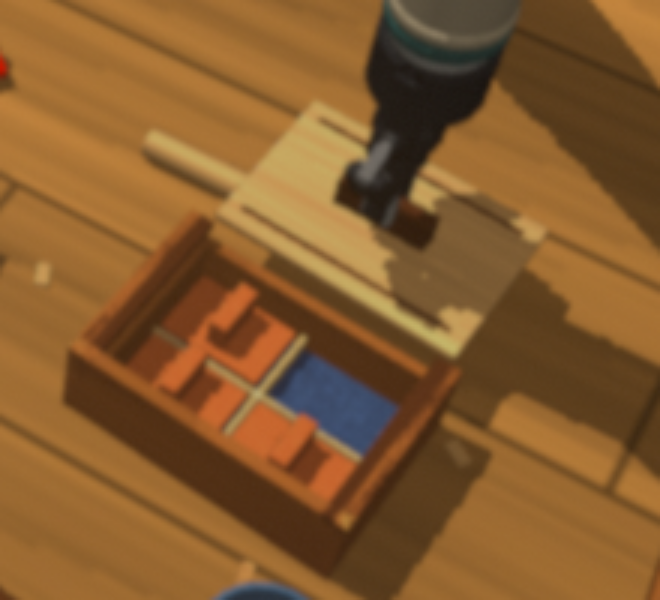

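```bash

python3 -m crank '[[0,0,-0.005,0],[0.04,-0.0035,-0.005,0],[0.08,-0.007,-0.005,0],[0.12,-0.0105,-0.005,0],[0.16,-0.014,-0.005,0],[0.2,-0.0175,-0.005,0],[0.2,-0.0175,-0.005,0]]'
python3 -c "
from h import *
lid()"
```

```text
clock: 40.3
tool_pos: [0.3978, 0.3006, 0.0731]
orientation: [0.0, 0.738, 0.675, 0.001]
force: [-0.1, 0.1, -0.6]
width: 0.156
grasp_force: 98.2
t 40.3 tcp [0.3978 0.3006 0.0731] yaw y-axis -5.13 z [ 0.001  0.    -1.   ] w 0.156 gf 98.18908095359802 F [-0.1  0.1 -0.6] j7 -1.11
scene (array([399.6, 301.3]), array([185.2, 137.2]), 84.3, 61.6, 3674) slope [-0.001 -0.001]
top (array([460.1, 354.5]), array([53.1, 12.1]), 84.4, 60.9, 88) slope [-0.062  0.006]
top (array([393.2, 256.5]), array([128.7,  95.6]), -5.6, 60.5, 1332) slope [0.001 0.006]
```

```bash

python3 -m crank '[[0.08,-0.006,0,0],[0.16,-0.012,0,0],[0.24,-0.019,0,0],[0.32,-0.026,0,0],[0.4,-0.033,0,0],[0.43,-0.036,0,0],[0.43,-0.036,0,0]]' |head -4
python3 -m crank '[[0.02,-0.002,0,0],[0.04,-0.0035,0,0],[0.055,-0.005,0,0],[0.07,-0.006,0,0],[0.08,-0.007,0,0],[0.085,-0.0075,0,0],[0.085,-0.0075,0,0]]'
python3 -c "
from h import *
lid()"
```

```text
clock: 41.1
tool_pos: [0.4822, 0.2934, 0.0729]
orientation: [0.0, 0.738, 0.675, -0.0]
force: [-0.5, 0.2, -1.7]
clock: 41.8
tool_pos: [0.4991, 0.2921, 0.0731]
orientation: [-0.0, 0.737, 0.675, 0.0]
force: [-0.1, -0.4, -1.6]
width: 0.157
grasp_force: 98.2
t 41.8 tcp [0.4991 0.2921 0.0731] yaw y-axis -5.02 z [ 0.  0. -1.] w 0.157 gf 98.1949782371521 F [-0.1 -0.4 -1.6] j7 -0.96
scene (array([502.6, 294.3]), array([171. , 135.9]), 84.3, 61.6, 2463) slope [0.018 0.001]
scene (array([476.1, 336.9]), array([88.2, 78.8]), 84.0, 61.6, 914) slope [-0.005  0.009]
top (array([497. , 252.6]), array([128. ,  83.3]), -4.5, 60.7, 855) slope [ 0.002 -0.004]
```

Now push gently until the stop pushes back.

```bash

python3 -m crank '[[0.005,0,0,0],[0.01,-0.001,0,0],[0.01,-0.001,0,0],[0.01,-0.001,0,0]]' | head -4
python3 -m crank '[[0.005,0,-0.002,0],[0.01,-0.001,-0.003,0],[0.01,-0.001,-0.003,0],[0.01,-0.001,-0.003,0]]' | head -4
```

```text
clock: 42.3
tool_pos: [0.5001, 0.2922, 0.073]
orientation: [-0.0, 0.737, 0.676, -0.001]
force: [-3.4, 2.2, 0.0]
clock: 42.7
tool_pos: [0.5, 0.2922, 0.0725]
orientation: [-0.001, 0.737, 0.676, -0.002]
force: [-8.6, 1.2, 5.6]
```

```bash

python3 -m crank '[[0,0,0,0],[0,0,0,0],[0,0,0,0],[0,0,0,0],[0,0,0,0],[0,0,0.2,0],[0,0,0.4,0],[0,0,0.6,0],[0,0,0.7,0],[0,0,0.7,0]]' 0.2 | tail -2
python3 -m crank '[[0,-0.2,0,0],[0,-0.4,0,0],[0,-0.6,0,0],[0,-0.8,0,0],[0,-1,0,0],[0,-1,0,0],[0,-1,0,0]]' | head -2
python3 - <<'E'
from h import *
c=cap("top"); w=cloud(c); Z=w[...,2]; B=(w[...,0]>.40)&(w[...,0]<.6)&(w[...,1]>.17)&(w[...,1]<.42)
for t,m in(("lid",B&(Z>.055)&(Z<.0645)&hsvm(c,(15,60,120),(35,255,255))),("bar",B&(Z>.078)&(Z<.1)),("case",B&(Z>.0645)&(Z<.076))):
    for b in blob(m): print(t,rect(w,b))
cv2.imwrite("pics/t8.png",c["img"])
E
```

```text
width: 0.598
grasp_force: 0.0
clock: 44.4
tool_pos: [0.5026, 0.0906, 0.2116]
lid (array([536.1, 290.6]), array([167.1,  63.6]), 87.7, 59.8, 477)
lid (array([555. , 252.6]), array([89.6, 12.7]), 85.3, 60.1, 114)
lid (array([481.2, 295.7]), array([166.3,  60.7]), 86.7, 59.7, 756)
lid (array([440.3, 277.7]), array([122.5,  12.7]), 84.6, 60.2, 179)
bar (array([499.9, 290.6]), array([69. , 15.8]), 85.4, 85.7, 166)
case (array([507.9, 331.7]), array([141.5, 125.6]), -4.9, 69.0, 499)
case (array([564.2, 234.5]), array([51., 12.]), 85.6, 69.5, 70)
case (array([483.9, 204.4]), array([116.2,  29. ]), -4.8, 69.1, 259)
```

View pics/t8.png

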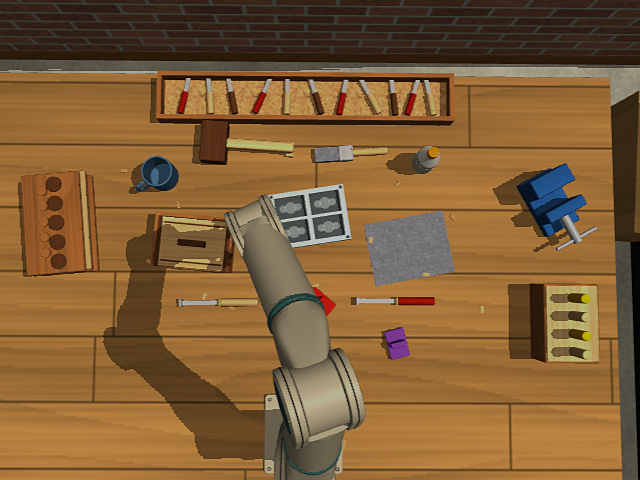

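The picture shows the lid home in the case at (192,243), the die and mat empty, and the arm clear. The lid's top is at 60 mm and its bar is within 1 mm of home, against the stop. I'm handing in.

```bash
python3 -c "
from rig import ctrl
print(ctrl.close_job())"
```

```text
the job is handed in; nothing more can be done
None
```

The job is handed in: all three ornaments lie rib up in their own pockets, and the lid is slid home to the stop; the judge's verdict was not shown.

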